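# Reload the upturned stapler

### The arm

A 6-joint arm with a two-finger parallel gripper is mounted at the origin on the work surface. World frame = base frame: x ahead of the robot, y to its left, z up, the work surface at z = 0. Lengths are in m, angles in degrees, forces in N, time in s.
With the tool pointing down it reaches from about 0.3 to 0.75 m from the base axis. Payload 8.5 kg.
Tool frame: the origin (TCP) lies midway between the tips of the shut fingers; the grasp point (between the pads) lies 19 mm behind it (env.tcp_to_grasp is the z of the grasp point in the tool frame, in m); z points along the fingers, y is the line along which they close (so a half turn about z gives the same grasp; the last joint's range is limited). The gripper opens to 85 mm and grips with 20 to 120 N. Pads are 22 mm wide; open, the fingers measure 114 mm over their backs; the gripper's body (76 mm by 85 mm) begins 54 mm behind the grasp point. The pads swing forward as they close: fully open they stand 13 mm farther back than shut.
Start: joints at [-81.492, 21.807, 74.336, -0, 83.858, -12.336], TCP at [0.196, -0.514, 0.231] pointing down, gripper open.
Joint ranges: [-178.18, 178.18], [-50.72, 133.34], [12.68, 142.11], [-81.47, 261.47], [9.98, 163.14], [-165.26, 165.26]. Speed limits (degrees/s): [136.94, 136.94, 180, 180, 180, 180].

### API

Orientations are given as a 3x3 rotation matrix whose columns are the frame's x, y, z axes.
In Python, from rig import env, imaging, job, models gives the robot as it stands. The module is installed in compiled form; this text tells all that it offers.
- The arm moves only by the tool jog_arm, never from a script. Its argument "plan" is text: rows parted by semicolons, each of 7 numbers parted by spaces: the turn, a rotation vector about the tool's x, y, z in degrees, then the shift along the tool's x, y, z in cm, then the closure in counts, from 0 (fully open) to 255 (shut). In form: rx ry rz x y z claw; .... A call has 1 to 10 rows; each row shifts and turns the commanded pose from where the row before left it, along the tool's axes as they then stand; what a row does not reach is not made up. A row lasts 1/12 s, in which the tool goes at most 41.7 mm and 7.16 degrees, less where a joint would pass 70% of its speed; a pose out of reach is approached as far as the arm can. A call with a gripper value outside its range is refused whole. The fingers move at their own pace and stop on an object; "grip_force" is the grip in N (left out, the last holds). Time passes only in rows, so rows that do not move let the fingers close. It gives the time, the measured TCP pose, the force, the opening and the grip force at its end, in the units of the state.
- env.observe(): the state, without advancing time (a new reading comes with each control period).
- imaging.get_image(name): name is "scene" or "top" or "wrist"; returns a dict with "pixels" (384x512x3 uint8, red, green, blue), "depth" (384x512 float32, m along the optical axis (not along the pixel's ray), 0 where there is no reading), "fov_y" (degrees; the focal length in pixels is half the picture's height over the tangent of half this angle, whatever the lens; pixels are square), "cx", "cy" (the principal point, pixels), "world_from_camera" (4x4, takes a point from camera to world coordinates). Camera axes: x right, y down, z forward; pixel columns grow to the right and rows downward; lengths in m; the calibration is good to about 2 mm. A picture is of the moment at which its call begins.
- job.close_job(): hands the job in; it is judged then, once.
Trained networks look in the newest picture that a camera, given by its name, has taken for a name from the list of things; names that differ only in an ending like _2 or _b are one class to them, and where a whole thing is asked for, a point or a joint stands for the part that bears it (a point fixed in the world has none). Each returns a list of dicts, best first, with "confidence" (0 to 1); they miss things now and then, are a little off and sometimes report something else, mostly with a low value. They report only what shows in the picture. A call takes as long as a camera call. They do not tell look-alikes from the thing itself.
- models.outline_of(camera, query): "region" (384x512 bool, what is visible of it) and "bbox" ([centre column, centre row, width, height] in pixels, round what is visible of it).
- models.tip_of(camera, query): "at" ([column, row] in pixels: a listed point, or the origin of a listed thing).
The state is a dict: "time_s": time; "q": joint angles; "qvel": joint speeds; "joint_efforts": joint torques, N m; "position": TCP position; "tool_rot": TCP orientation; "ft_force": force on the tool from outside, world axes, zero at the start; "wrist_torque": the same for the moment, N m; "grip_width": finger opening in m; "gripper_force": force on a finger pad.
Only numpy, scipy, OpenCV 4.12 (cv2) and the standard library are available. Lean on these libraries where they do the work, as an engineer would, in place of code of your own. Each camera call takes 0.05 s, during which the arm holds its last target. There are 200 camera calls.

### The job

The stapler stands upside down in its cradle with its magazine open: load the full-length staple strip, points up, and leave the short leftover strip and everything else on the bench alone. Push the spring follower back with the tail of the strip, without forcing it, until the front of the strip drops in behind the nose lip and the strip lies flat in the channel; then slide the magazine cover fully shut until it clicks, and let go.

Things in the scene. Friction and masses are not known exactly. Their poses are not given: they have to be found in the camera images.
- stapler: Wide-crown stapler clamped upside down in a black cradle, 230 mm long, 195 high. Origin on the bench below the inner face of the nose lip; x runs level from nose to rear along the magazine's centre, z up. The open channel on top: floor at z = 150 mm, inside width 28.5, side walls 8 high with edges flaring outwards to 11.5 above the floor, 38 wide over all. It is fixed.
- nose_seat (a point): Point on the channel floor at the inner face of the nose lip, centre of the channel; axes as the stapler's. The lip is a wall across the front of the channel (x = -4 to 0 mm) only 6 mm above the floor; ahead of it nothing is higher. A seated strip lies flat on the floor from x = 0 to 88 mm.
- follower (a joint): Spring follower, a dark steel block 20 mm long, 25 wide, 22 high, sliding in the channel. 0 m: empty, its front face 18 mm behind the lip; grows as it is pushed to the rear (+x); hard stop at 0.0725 m, so that the 88 mm strip drops in with 2.5 mm to spare; 0.070 with the strip seated. Its spring pushes forward with 5.4 N (at 0) to 6.5 N (at the stop).
- follower_face (a point): Centre of the follower's front face, 12 mm above the channel floor; moves with it.
- cover (a joint): Sliding cover rail, an inverted channel 94 mm long, 44 wide, its top 29 above the channel floor. 0 m: shut, spanning x = -2 to 92 mm over the strip; grows to the rear (+x), at most 0.12; starts open at 0.098 or more, clear of the loading place. It drags with 1.5 N and stays where left; 8 mm before shut a spring ball resists with up to 9 N, past 3 mm it clicks and draws the cover home.
- cover_tab (a point): Centre of the black thumb tab on top of the cover, 14 along x, 18 across (y) and 16 high, standing on the cover's top; moves with the cover, at x = 45 mm of the stapler when shut.
- strip: Full-length strip of glued steel staples: an open U section 88 mm long (x), 26 wide (y), 24 high, points up, about 70 g, on the bench. Origin at the centre of its underside, z up; both ends alike. Hold it across its width by its upper 11 mm so the fingertips stay above the channel walls. The glue breaks if its contacts with the stapler add up to over 40 N (the spring alone makes 13 N when seated).
- stub: Short leftover strip of the same staples, 40 long, 26 wide, 24 high, on the bench; origin at the centre of its underside. Not to be used.
- coupler: Black plastic pipe coupler standing upright on the bench, 76 across, 75 high; origin at the centre of its underside.
- marker: Grey marker pen with black cap lying on the bench, 135 long (x), 16 thick; origin below its middle.
- staple_box: Open cardboard box of staple strips, 90 x 130 and 45 high, fixed on the bench; origin at the centre of its underside.
Mind the look-alikes: they are no part of the job. What is shaped like the strip but blue, pink or yellow is not meant.

How it is judged:
By the outcome, as a careful person would: the job done as asked, in the order asked, and still so for the second after the job is handed in, with the robot touching nothing.
It also fails if it takes over 54 s, if anything falls off the work surface, if the arm or the gripper's body presses on something with over 40 N, if the wrist force passes 120 N, or if a joint passes its speed limit or range.

## Working session

There is one attempt and no reset: what is moved stays moved. The work goes in short steps, Python scripts to look and compute and a tool call to move; the robot and the scene stay as the last step left them, time stands still between calls to the robot, and variables do not carry over. Pictures are saved under pics/ and viewed, at most 10 in all, crops included, and the job is handed in when it is done.

Besides the shell and the picture viewer there is one more tool, called after "Call:" as name(argument=value, ...) on one line, values as JSON. jog_arm: Moves the arm, as the interface text tells. Its arguments: {"type":"object","properties":{"plan":{"type":"string"},"grip_force":{"type":"number"}},"required":["plan"]}

```bash
mkdir -p pics; cat > h.py <<'E'
import numpy as np, cv2
from rig import env, imaging, job, models
def cloud(im):
    d=im["depth"]; h,w=d.shape; f=h/2/np.tan(np.radians(im["fov_y"])/2)
    v,u=np.mgrid[:h,:w]
    p=np.stack([(u-im["cx"])/f*d,(v-im["cy"])/f*d,d],-1)
    T=np.array(im["world_from_camera"]); return p@T[:3,:3].T+T[:3,3]
def save(im,n,crop=None,s=1):
    p=im["pixels"][:,:,::-1]
    if crop: c=crop; p=p[c[1]:c[3],c[0]:c[2]]
    cv2.imwrite("pics/"+n,cv2.resize(p,None,fx=s,fy=s,interpolation=cv2.INTER_CUBIC))
E
python3 - <<'E'
from h import *
a=imaging.get_image("top"); b=imaging.get_image("scene")
both=np.vstack([a["pixels"],b["pixels"]])[:,:,::-1]
cv2.imwrite("pics/a.png",cv2.resize(a["pixels"][:,:,::-1],(800,600)));cv2.imwrite("pics/b.png",cv2.resize(b["pixels"][:,:,::-1],(800,600)))
for n,im in(("top",a),("scene",b)):
  P=cloud(im)
  for q in("stapler","nose_seat","follower_face","cover_tab","strip","stub","coupler","marker","staple_box"):
    for r in models.tip_of(n,q)[:3]:
      u,v=r["at"]; ui,vi=min(511,int(round(u))),min(383,int(round(v)))
      print(n,q,round(r["confidence"],2),np.round([u,v]),np.round(P[vi,ui],3))
print(a["world_from_camera"],env.observe())
E
```

```text
top stapler 0.64 [267. 214.] [0.541 0.015 0.126]
top stapler 0.24 [273. 204.] [ 0.564 -0.001  0.151]
top nose_seat 0.77 [268. 203.] [0.566 0.012 0.152]
top follower_face 0.48 [271. 213.] [0.542 0.004 0.136]
top follower_face 0.47 [273. 204.] [ 0.564 -0.001  0.151]
top cover_tab 0.87 [325. 195.] [ 0.581 -0.132  0.196]
top strip 0.85 [115. 238.] [0.483 0.462 0.003]
top strip 0.69 [141. 205.] [0.582 0.39  0.005]
top strip 0.59 [189. 208.] [0.574 0.247 0.   ]
top stub 0.6 [177. 253.] [0.44  0.277 0.003]
top coupler 0.79 [246. 153.] [0.746 0.078 0.002]
top coupler 0.4 [400. 217.] [ 0.55  -0.379  0.014]
top marker 0.81 [399. 216.] [ 0.553 -0.377  0.011]
top staple_box 0.98 [180. 154.] [0.742 0.281 0.001]
scene stapler 0.57 [259. 226.] [0.597 0.043 0.021]
scene nose_seat 0.62 [260. 179.] [0.568 0.023 0.155]
scene follower_face 0.64 [256. 172.] [ 0.559 -0.001  0.165]
scene cover_tab 0.92 [217. 154.] [ 0.59  -0.129  0.189]
scene strip 0.82 [366. 286.] [0.593 0.399 0.017]
scene strip 0.75 [322. 260.] [0.574 0.252 0.002]
scene strip 0.66 [415. 278.] [0.496 0.473 0.025]
scene stub 0.44 [357. 240
[... 493 characters left out ...]
8602123e+01, -1.23369626e+01]), 'qvel': array([-0.05630708,  0.04294641,  0.03477327, -0.05808599, -0.07341456,
       -0.034305  ]), 'joint_efforts': array([ 2.11288636e-03, -4.48328090e+01, -2.31466931e+01, -3.02971728e-05,
        4.72584252e-04, -2.49695074e-05]), 'position': array([ 0.19570011, -0.51397714,  0.23132748]), 'tool_rot': array([[ 9.34541409e-01,  3.55854400e-01, -1.48377384e-05],
       [ 3.55854401e-01, -9.34541409e-01,  3.09855593e-05],
       [-2.84013333e-06, -3.42373628e-05, -9.99999999e-01]]), 'ft_force': array([0.41235417, 0.0367067 , 0.49191286]), 'wrist_torque': array([ 0.00792011,  0.03846467, -0.0352236 ]), 'gripper_force': 0.0, 'grip_width': 0.08542248153052898}
```

View pics/a.png

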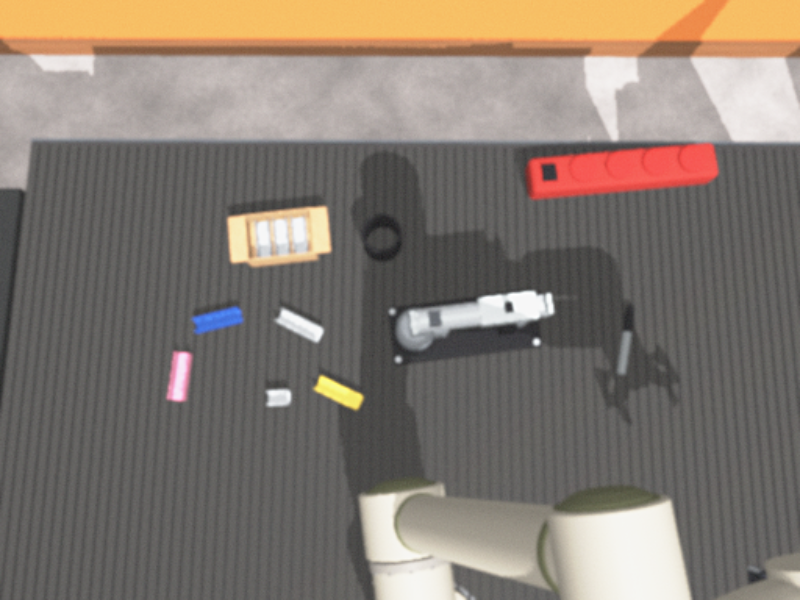

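View pics/b.png

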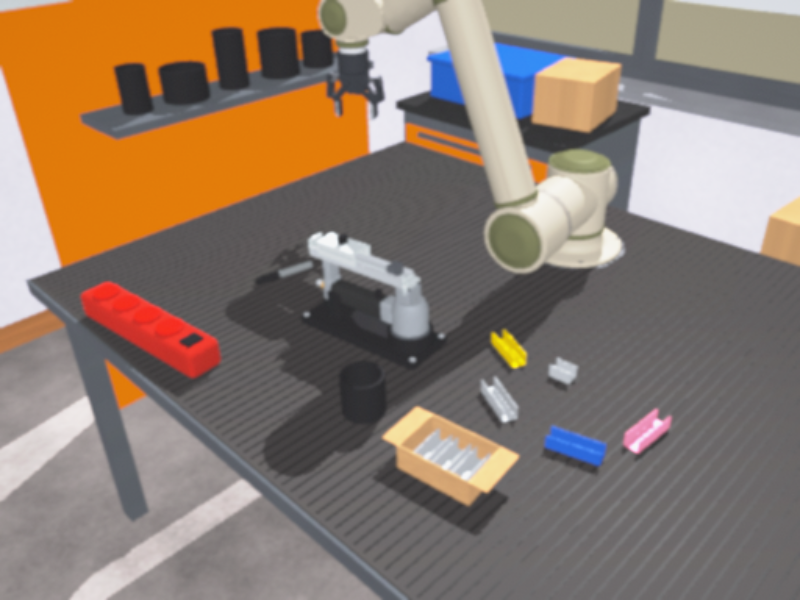

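The top picture shows the stapler at about (470,315), nose to the left and cover open to the right. Strip candidates in this picture are silver (300,324), blue (218,320), pink (179,376) and yellow (340,392). The short silver stub is at (278,397), and more strips sit in the box. Only the silver one at (300,324) is full length and steel-coloured.

```bash
python3 - <<'E'
from h import *
a=imaging.get_image("top"); P=cloud(a)
save(a,"c.png",(150,170,370,250),3.6)
m=np.zeros(P.shape[:2],bool); m[190:225,170:212]=1
m&=(P[...,2]>0.008)&(P[...,2]<.04)&(a["pixels"].min(-1)>70)
q=P[m]; r=cv2.minAreaRect((q[:,:2]*1000).astype(np.float32)); print("strip",m.sum(),r)
c=q[:,:2]-q[:,:2].mean(0); w,V=np.linalg.eigh(c.T@c); print("pca deg",np.degrees(np.arctan2(V[1,1],V[0,1])),q.mean(0))
for lo,hi in((.10,.155),(.155,.168),(.168,.185),(.185,.22)):
  m=np.zeros(P.shape[:2],bool); m[175:235,240:360]=1
  m&=(P[...,2]>lo)&(P[...,2]<hi)
  q=P[m]
  if len(q)>10: print(lo,len(q),cv2.minAreaRect((q[:,:2]*1000).astype(np.float32)),q.min(0).round(3),q.max(0).round(3))
E
```

```text
strip 63 ((566.9359741210938, 240.1549530029297), (85.56816101074219, 51.66913604736328), 72.19258117675781)
pca deg 66.32125670345583 [0.5733398  0.23736547 0.02041101]
0.1 686 ((566.1928100585938, -77.33599853515625), (62.025638580322266, 256.1593017578125), 3.123194694519043) [ 0.53  -0.205  0.1  ] [0.604 0.05  0.155]
0.155 217 ((573.5092163085938, -93.60186767578125), (40.321258544921875, 227.16476440429688), 6.602021217346191) [ 0.544 -0.208  0.155] [0.605 0.021 0.168]
0.168 690 ((576.6812133789062, -104.69439697265625), (45.31642532348633, 205.98793029785156), 8.161981582641602) [ 0.551 -0.209  0.168] [ 0.609 -0.003  0.185]
0.185 45 ((577.1127319335938, -121.58656311035156), (19.38312530517578, 44.5733757019043), 19.380064010620117) [ 0.572 -0.141  0.185] [ 0.594 -0.098  0.199]
```

View pics/c.png

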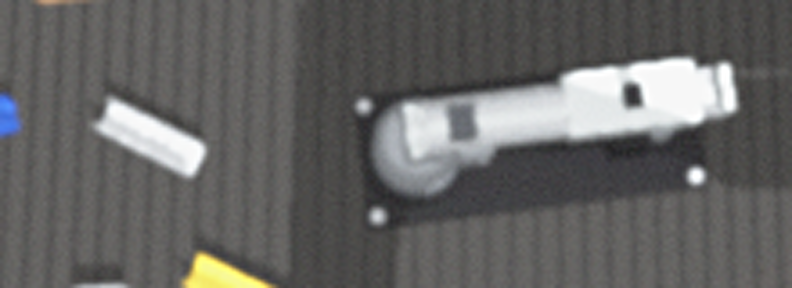

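The enlarged crop confirms it: the silver full-length strip is at (150,140) in the crop, and the stub is at the bottom edge at (100,285). The stapler nose is at (415,130), the follower at (462,120) and the cover tab at (632,95).

Call:
jog_arm(plan="0 0 0 3 -2.76 -0.5 0;0 0 0 3 -2.76 -0.5 0;0 0 0 3 -2.76 -0.5 0;0 0 0 3 -2.76 -0.5 0;0 0 0 3 -2.76 -0.5 0;0 0 0 3 -2.76 -0.5 0;0 0 0 3 -2.76 -0.5 0;0 0 0 3 -2.76 -0.5 0;0 0 0 3 -2.76 -0.5 0;0 0 0 3 -2.76 -0.5 0", grip_force=30)

```text
time_s: 1.88
position: [0.3782, -0.1474, 0.2818]
tool_rot: [[0.935, 0.355, 0.001], [0.355, -0.935, -0.0], [0.0, 0.001, -1.0]]
ft_force: [1.1, -0.9, 0.5]
grip_width: 0.0852
gripper_force: 0.0
```

Call:
jog_arm(plan="0 0 0 3 -2.76 0 0;0 0 0 3 -2.76 0 0;0 0 0 3 -2.76 0 0;0 0 0 3 -2.76 0 0;0 0 0 3 -2.76 0 0;0 0 0 3 -2.76 0 0;0 0 0 3 -2.76 0 0;0 0 0 3 -2.76 0 0;0 0 0 3 -2.76 0 0;0 0 0 3 -2.76 0 0")

```text
time_s: 2.72
position: [0.5605, 0.2175, 0.2813]
tool_rot: [[0.934, 0.356, 0.0], [0.356, -0.934, -0.0], [0.0, 0.0, -1.0]]
ft_force: [0.0, -1.4, 0.5]
grip_width: 0.0855
gripper_force: 0.0
```

Call:
jog_arm(plan="0 0 -6.5 0 0 0 0;0 0 -6.5 0 0 0 0;0 0 -6.5 0 0 0 0;0 0 -6.5 0 0 0 0;0 0 -6.5 0 0 0 0;0 0 -6.5 0 0 0 0;0 0 -6 0 0 0 0")

```text
time_s: 3.3
position: [0.56, 0.2154, 0.2812]
tool_rot: [[0.404, 0.915, -0.0], [0.915, -0.404, -0.0], [-0.0, -0.0, -1.0]]
ft_force: [-1.3, -0.2, 0.3]
grip_width: 0.0861
gripper_force: 0.0
```

```bash
python3 - <<'E'
from h import *
a=imaging.get_image("wrist"); P=cloud(a); save(a,"d.png")
T=np.array(a["world_from_camera"]); print(T.round(3))
px=a["pixels"].astype(int); sat=px.max(-1)-px.min(-1)
m=(P[...,2]>.012)&(P[...,2]<.03)&(a["depth"]>0)&(sat<50)
n,L,S,C=cv2.connectedComponentsWithStats(m.astype(np.uint8))
for i in range(1,n):
  if S[i,4]>150:
    q=P[L==i]; print(C[i].round(),S[i,4],cv2.minAreaRect((q[:,:2]*1000).astype(np.float32)),q[:,2].max(),px[L==i].mean(0))
E
```

```text
[[ 0.915 -0.389 -0.109  0.588]
 [-0.404 -0.881 -0.247  0.278]
 [-0.     0.27  -0.963  0.423]
 [ 0.     0.     0.     1.   ]]
[335.  21.] 231 ((694.4048461914062, 308.9149475097656), (1.180308222770691, 52.83012390136719), 6.772636890411377) 0.029917046869816888 [136.43290043 115.22943723  91.38528139]
[398.  35.] 226 ((748.3634643554688, 266.762939453125), (78.36738586425781, 6.862366199493408), 9.093952178955078) 0.02889361747648239 [205.49115044 196.93362832 186.25663717]
[402.  44.] 249 ((748.8082275390625, 258.541748046875), (79.23848724365234, 7.356451511383057), 5.076467990875244) 0.02932613386004812 [207.95180723 206.7751004  202.75100402]
[410.  65.] 291 ((752.9158935546875, 231.6593017578125), (78.1450424194336, 7.958155632019043), 9.003508567810059) 0.028978747744395628 [195.07560137 188.89003436 180.72508591]
[269. 125.] 151 ((584.7477416992188, 234.77853393554688), (86.37092590332031, 1.9441145658493042), 63.34496307373047) 0.025101866409444562 [209.02649007 212.47682119 211.92715232]
[133. 150.] 167 ((424.9048767089844, 274.03814697265625), (2.5827829837799072, 39.27927780151367), 3.254896640777588) 0.024642230308430657 [159.65868263 162.47305389 161.78443114]
[412. 177.] 423 ((724.7048950195312, 102.79685974121094), (73.56735229492188, 29.60370635986328), 36.23488235473633) 0.029864521364495078 [44.52955083 41.89598109 41.21513002]
[451. 198.] 442 ((752.732421875, 65.95433044433594), (57.67237854003906, 19.894136428833008), 37.86705780029297) 0.029893110203218387 [35.93438914 35.50904977 35.76470588]
[324. 279.] 2458 ((563.7632446289062, -13.507034301757812), (110.05030822753906, 160.08970642089844), 7.45833158493042) 0.029959105183016033 [61.52725793 62.24694874 62.45606184]
```

View pics/d.png

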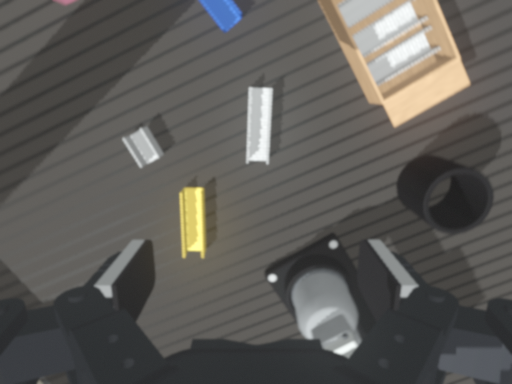

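Call:
jog_arm(plan="0 0 2.9 2.82 0.29 2 0;0 0 0 0 0 4 0;0 0 0 0 0 4 0;0 0 0 0 0 4 0;0 0 0 0 0 4 0;0 0 0 0 0 4 0;0 0 0 0 0 2 0;0 0 0 0 0 1.5 0;0 0 0 0 0 0.7 0;0 0 0 0 0 0.5 0")

```text
time_s: 4.18
position: [0.5741, 0.2399, 0.0136]
tool_rot: [[0.456, 0.89, -0.001], [0.89, -0.456, -0.0], [-0.001, -0.001, -1.0]]
ft_force: [0.2, -0.1, 0.5]
grip_width: 0.085
gripper_force: 0.0
```

Call:
jog_arm(plan="0 0 0 0 0 0 80;0 0 0 0 0 0 140;0 0 0 0 0 0 200;0 0 0 0 0 0 255;0 0 0 0 0 0 255;0 0 0 0 0 0 255;0 0 0 0 0 0 255", grip_force=30)

```text
time_s: 4.77
position: [0.5746, 0.24, 0.0152]
tool_rot: [[0.455, 0.891, 0.002], [0.891, -0.455, 0.0], [0.001, 0.001, -1.0]]
ft_force: [-1.3, -1.0, 6.0]
grip_width: 0.0253
gripper_force: 30.3
```

Call:
jog_arm(plan="0 0 0 0 0 -1 255;0 0 0 0 0 -2.5 255;0 0 -5 0 0 -4 255;0 0 -5 0 0 -4 255;0 0 -5 0 0 -4 255;0 0 -5 0 0 -4 255;0 0 -5 0 0 -4 255;0 0 -5 0 0 -4 255;0 0 -5 0 0 -1 255;0 0 0 0 0 0 255")

```text
time_s: 5.6
position: [0.5746, 0.2401, 0.3036]
tool_rot: [[-0.141, 0.99, 0.007], [0.99, 0.141, 0.002], [0.0, 0.007, -1.0]]
ft_force: [-0.3, 0.6, -0.6]
grip_width: 0.0249
gripper_force: 29.7
```

Call:
jog_arm(plan="0 0 0 -3 -0.41 0 255;0 0 0 -4 -0.55 0 255;0 0 0 -4 -0.55 0 255;0 0 0 -4 -0.55 0 255;0 0 0 -4 -0.55 0 255;0 0 0 -4 -0.55 0 255;0 0 0 -4 -0.55 0 255;0 0 0 -4 -0.55 0 255;0 0 0 -2 -0.3 0 255;0 0 0 0 0 0 255")

```text
time_s: 6.43
position: [0.5738, -0.0972, 0.297]
tool_rot: [[-0.13, 0.991, -0.004], [0.991, 0.13, 0.001], [0.001, -0.004, -1.0]]
ft_force: [0.0, -0.1, -0.7]
grip_width: 0.0251
gripper_force: 29.7
```

```bash
python3 - <<'E'
from h import *
a=imaging.get_image("wrist"); P=cloud(a); save(a,"e.png",s=1.5); np.savez("e.npz",P=P,px=a["pixels"],T=a["world_from_camera"])
for q in("nose_seat","follower_face","cover_tab","strip"):
    for r in models.tip_of("wrist",q)[:2]:
      u,v=r["at"]; ui,vi=min(511,int(round(u))),min(383,int(round(v)))
      print(q,round(r["confidence"],2),np.round([u,v]),np.round(P[vi,ui],4))
print({k:v for k,v in env.observe().items() if k in("time_s","position","tool_rot","ft_force")})
E
```

```text
nose_seat 0.63 [258.  33.] [0.5604 0.0137 0.1497]
nose_seat 0.21 [257.  49.] [0.5612 0.002  0.1492]
follower_face 0.71 [260.  53.] [ 0.5641 -0.0029  0.1717]
strip 0.78 [256. 235.] [ 0.5741 -0.0981  0.2822]
{'time_s': 6.6833, 'position': array([ 0.5744895 , -0.09192872,  0.2988301 ]), 'tool_rot': array([[-1.38774252e-01,  9.90323513e-01, -1.02292242e-03],
       [ 9.90323753e-01,  1.38774925e-01,  6.19307778e-04],
       [ 7.55271036e-04, -9.27080392e-04, -9.99999285e-01]]), 'ft_force': array([-0.93731526,  0.70171605, -1.13173974])}
```

View pics/e.png

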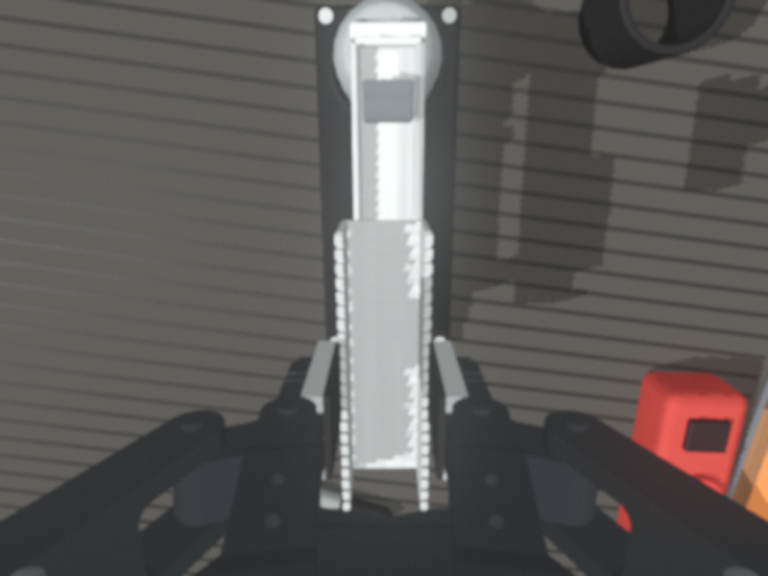

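The view shows the strip held between the pads, spanning (345–430, 225–500). The lip is at (388,32), the follower at (388,100) and the channel is clear between them.

```bash
python3 - <<'E'
from h import *
d=np.load("e.npz"); P=d["P"]; px=d["px"]
import sys
def sec(lo,hi,r0,r1,c0=215,c1=300):
  m=np.zeros(P.shape[:2],bool); m[r0:r1,c0:c1]=1; return m&(P[...,2]>lo)&(P[...,2]<hi)
# channel wall rims mid line by row
mid=[]
for r in range(85,143,4):
  m=sec(.155,.168,r,r+1); c=np.nonzero(m[r])[0]
  if len(c)>3: p,q=P[r,c[0]],P[r,c[-1]]; mid.append([*(p+q)[:2]/2,np.linalg.norm((p-q)[:2])])
mid=np.array(mid); print(mid.round(4)); k=np.polyfit(mid[:,1],mid[:,0],1); print("mid x=",k,"yaw of nose dir",np.degrees(np.arctan2(1,k[0])))
# follower top
m=sec(.168,.178,40,100); q=P[m]; print("follower",cv2.minAreaRect((q[:,:2]*1000).astype(np.float32)),q[:,2].mean())
# lip profile along col 258
for r in range(8,90,2): print(r,P[r,258].round(4),px[r,258].mean().round())
# strip
m=sec(.26,.32,130,345); q=P[m]; print("strip",cv2.minAreaRect((q[:,:2]*1000).astype(np.float32)),np.percentile(q[:,2],[2,50,98]))
f=sec(.275,.292,140,330,240,272); q=P[f]; print("floor",cv2.minAreaRect((q[:,:2]*1000).astype(np.float32)),q[:,2].mean(), np.polyfit(q[:,1],q[:,2],1))
E
```

```text
[[ 0.5656 -0.0252  0.0361]
 [ 0.566  -0.0281  0.0363]
 [ 0.5663 -0.0312  0.0363]
 [ 0.5668 -0.0342  0.0365]
 [ 0.5672 -0.0372  0.0366]
 [ 0.5675 -0.0403  0.0367]
 [ 0.568  -0.0434  0.0369]
 [ 0.5684 -0.0465  0.0369]
 [ 0.5684 -0.0497  0.0362]
 [ 0.5688 -0.0528  0.0363]
 [ 0.5696 -0.0559  0.0355]
 [ 0.5701 -0.0592  0.0358]
 [ 0.5704 -0.0624  0.0359]
 [ 0.571  -0.0655  0.0359]
 [ 0.5714 -0.0687  0.036 ]]
mid x= [-0.13096302  0.56225461] yaw of nose dir 97.46116564736967
follower ((563.8653564453125, -12.624702453613281), (24.095691680908203, 19.77569007873535), 7.578176021575928) 0.17124311399606615
8 [0.557  0.0399 0.1084] 210.0
10 [0.5573 0.0378 0.1109] 211.0
12 [0.5575 0.0364 0.1103] 200.0
14 [0.5584 0.0294 0.1381] 213.0
16 [0.5588 0.0261 0.1477] 251.0
18 [0.559  0.0248 0.147 ] 255.0
20 [0.5592 0.0232 0.1482] 255.0
22 [0.5594 0.0218 0.148 ] 250.0
24 [0.5595 0.0203 0.1481] 236.0
26 [0.5599 0.0178 0.1547] 253.0
28 [0.5601 0.0162 0.1562] 248.0
30 [0.5602 0.0154 0.1526] 216.0
32 [0.5603 0.0145 0.1486] 234.0
34 [0.5605 0.0129 0.1499] 253.0
36 [0.5607 0.0117 0.1483] 255.0
38 [0.5609 0.010
[... 473 characters left out ...]
 -0.0121  0.1732] 152.0
68 [ 0.564  -0.0133  0.1708] 153.0
70 [ 0.5642 -0.0148  0.1718] 154.0
72 [ 0.5643 -0.016   0.1694] 153.0
74 [ 0.5645 -0.0175  0.1696] 152.0
76 [ 0.5647 -0.0189  0.171 ] 150.0
78 [ 0.5649 -0.0204  0.1713] 149.0
80 [ 0.5651 -0.0218  0.1723] 156.0
82 [ 0.5653 -0.0227  0.1508] 231.0
84 [ 0.5655 -0.0242  0.1488] 254.0
86 [ 0.5657 -0.0258  0.1507] 254.0
88 [ 0.5659 -0.0273  0.15  ] 254.0
strip ((574.5955200195312, -97.7049560546875), (36.28749465942383, 88.66170501708984), 7.8113532066345215) [0.28201227 0.28350537 0.31550017]
floor ((573.54541015625, -97.85262298583984), (16.37174415588379, 88.66253662109375), 7.7797932624816895) 0.283121684797645 [-0.00076656  0.28304876]
```

```bash
python3 - <<'E'
from h import *
d=np.load("e.npz"); T=d["T"]; s=env.observe(); print(T[:3,3],T[:3,:3].round(4).tolist())
t0=np.array([[0.915,-0.389,-0.109,0.588],[-0.404,-0.881,-0.247,0.278],[0,.27,-.963,.423]])
a=imaging.get_image("wrist"); T1=np.array(a["world_from_camera"]); s=env.observe(); print(T1[:3,3], s["position"],s["time_s"])
P=cloud(a); m=np.zeros(P.shape[:2],bool); m[140:330,240:272]=1; m&=(P[...,2]>.275)&(P[...,2]<.292)
q=P[m]; r=cv2.minAreaRect((q[:,:2]*1000).astype(np.float32)); print("floor",r,q[:,2].mean())
R=s["tool_rot"]; print("strip centre in tool, mm", R.T@(np.array([*r[0],q[:,2].mean()*1000])-s["position"]*1000))
m=np.zeros(P.shape[:2],bool); m[30:110,215:300]=1; m&=(P[...,2]>.168)&(P[...,2]<.178); q=P[m]; print("fol",cv2.minAreaRect((q[:,:2]*1000).astype(np.float32)))
print("z up of strip floor vs channel", np.median(P[84:88,258,2]) )
E
```

```text
[ 0.56574484 -0.02958252  0.43894424] [[0.9915, 0.1264, 0.0304], [0.13, -0.955, -0.2666], [-0.0047, 0.2683, -0.9633]]
[ 0.56537063 -0.02434255  0.440733  ] [ 0.57455959 -0.09190398  0.29906622] 6.7333
floor ((574.0198974609375, -92.33346557617188), (16.417512893676758, 88.29475402832031), 8.488189697265625) 0.2849310454024753
strip centre in tool, mm [-0.35618908 -0.58663987 14.13534238]
fol ((563.83544921875, -12.74626350402832), (24.985546112060547, 19.42351722717285), 7.952648639678955)
z up of strip floor vs channel 0.17041306100388984
```

Call:
jog_arm(plan="0 0 0.4 3 0.05 0 255;0 0 0 4 0.05 0 255;0 0 0 4 0.05 0 255;0 0 0 2.8 0 0 255;0 0 0 0 0 3 255;0 0 0 0 0 3.5 255;0 0 0 0 0 3 255;0 0 0 0 0 1.3 255;0 0 0 0 0 0 255;0 0 0 0 0 0 255")

```text
time_s: 7.57
position: [0.5578, 0.0445, 0.1915]
tool_rot: [[-0.132, 0.991, -0.0], [0.991, 0.132, 0.0], [0.0, -0.0, -1.0]]
ft_force: [-0.6, 0.5, -0.5]
grip_width: 0.0248
gripper_force: 29.7
```

```bash
python3 - <<'E'
from h import *
a=imaging.get_image("wrist"); b=imaging.get_image("scene"); save(a,"f.png",(100,100,412,384),2)
s=env.observe(); print(s["time_s"],s["position"],s["tool_rot"].round(4).tolist(),s["ft_force"])
P=cloud(a); z=s["position"][2]-.0142; m=np.zeros(P.shape[:2],bool); m[140:345,240:272]=1; m&=(abs(P[...,2]-z)<.006)
q=P[m]; r=cv2.minAreaRect((q[:,:2]*1000).astype(np.float32)); print("floor",r,q[:,2].mean())
c=np.array(r[0]); L=np.array([560.2,15.1]); ax=np.array([.1305,-.9914]); print("stapler x,y of strip centre",(c-L)@ax,(c-L)@np.array([.9914,.1305]))
E
```

```text
7.6667 [0.55844456 0.04411348 0.19289095] [[-0.1318, 0.9913, 0.0028], [0.9913, 0.1318, -0.0004], [-0.0007, 0.0027, -1.0]] [-0.02729212 -0.27418688  0.44326929]
floor ((559.0464477539062, 34.81135940551758), (16.36000633239746, 107.18909454345703), 7.401495933532715) 0.17765172200019683
stapler x,y of strip centre -19.692380282745365 1.428700705642655
```

View pics/f.png

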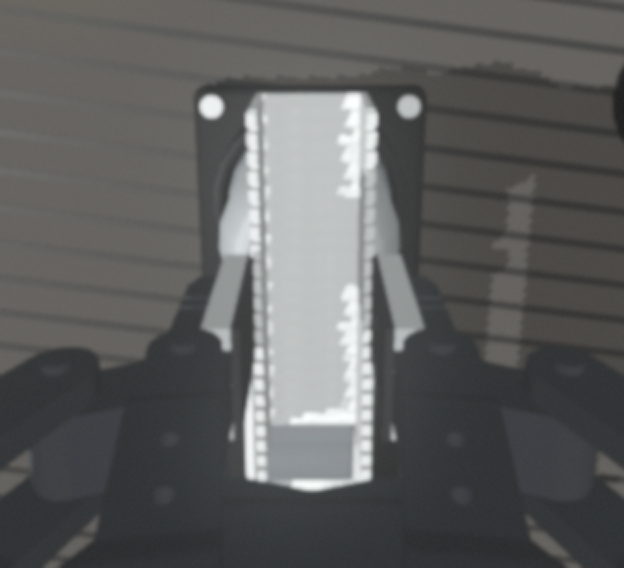

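```bash
python3 - <<'E'
from h import *
a=imaging.get_image("wrist"); s=env.observe(); P=cloud(a); px=a["pixels"].mean(-1)
print(s["position"],s["tool_rot"].round(4).tolist())
R=s["tool_rot"]; Q=(P-s["position"])@R*1000   # tool frame mm
for r in list(range(150,312,20))+[318,324,330,336]:
  w=(Q[r,:,2]<18)&(Q[r,:,2]>-15)&(abs(Q[r,:,1])<15.5); c=np.nonzero(w)[0]
  wf=(Q[r,:,2]>18)&(Q[r,:,2]<25)&(abs(Q[r,:,1])<15); d=np.nonzero(wf)[0]
  f=(Q[r,:,2]>13)&(Q[r,:,2]<16.5)&(abs(Q[r,:,1])<15); g=np.nonzero(f)[0]
  e=lambda c:(c[0],c[-1],Q[r,c[[0,-1]],1].round(1),Q[r,c,2].mean().round(1),Q[r,c,0].mean().round(1)) if len(c)>3 else None
  print(r,"strip",e(c),"floor",e(g),"fol",e(d))
E
```

```text
[0.55844682 0.04398822 0.19292283] [[-0.1316, 0.9913, 0.003], [0.9913, 0.1317, -0.0004], [-0.0008, 0.0029, -1.0]]
150 strip (np.int64(226), np.int64(284), array([-12.8,  12.2]), np.float64(12.4), np.float64(42.3)) floor (np.int64(231), np.int64(279), array([-11.3,  10.7]), np.float64(14.1), np.float64(42.0)) fol None
170 strip (np.int64(223), np.int64(287), array([-13. ,  12.6]), np.float64(9.5), np.float64(33.6)) floor (np.int64(232), np.int64(279), array([-11. ,  10.9]), np.float64(14.1), np.float64(32.5)) fol None
190 strip (np.int64(224), np.int64(286), array([-12.9,  12.4]), np.float64(9.6), np.float64(24.1)) floor (np.int64(232), np.int64(278), array([-11.2,  10.6]), np.float64(14.0), np.float64(22.8)) fol None
210 strip (np.int64(225), np.int64(285), array([-13. ,  12.4]), np.float64(10.2), np.float64(14.1)) floor (np.int64(233), np.int64(278), array([-11. ,  10.7]), np.float64(14.1), np.float64(12.7)) fol None
230 strip (np.int64(219), np.int64(292), array([-15.5,  15.5]), np.float64(6.5), np.float64(5.5)) floor (np.int64(233), np.int64(278), array([-11.1,  11. ]), np.float64
[... 983 characters left out ...]
35), np.int64(274), array([-11.6,  10.2]), np.float64(21.4), np.float64(-53.6))
324 strip (np.int64(228), np.int64(284), array([-12.7,  13. ]), np.float64(-6.4), np.float64(-36.1)) floor None fol (np.int64(234), np.int64(274), array([-12.2,  10.2]), np.float64(21.4), np.float64(-57.5))
330 strip (np.int64(228), np.int64(284), array([-12.7,  13.2]), np.float64(-6.8), np.float64(-39.0)) floor None fol (np.int64(234), np.int64(274), array([-12.2,  10.4]), np.float64(21.5), np.float64(-61.6))
336 strip (np.int64(229), np.int64(283), array([-12.4,  12.8]), np.float64(-7.5), np.float64(-41.7)) floor None fol (np.int64(233), np.int64(273), array([-12.9,   9.8]), np.float64(21.5), np.float64(-65.5))
```

Call:
jog_arm(plan="0 0 0 0.2 -0.14 0 255;0 0 0 0 0 0.9 255;0 0 0 0 0 0.7 255;0 0 0 0 0 0.3 255;0 0 0 0 0 0 255;0 0 0 0 0 0 255;0 0 0 0 0 0 255")

```text
time_s: 8.3
position: [0.5562, 0.0455, 0.1724]
tool_rot: [[-0.131, 0.991, 0.0], [0.991, 0.131, -0.0], [-0.0, 0.0, -1.0]]
ft_force: [-0.2, 0.1, -0.6]
grip_width: 0.0252
gripper_force: 29.7
```

Call:
jog_arm(plan="0 0 0 -0.3 0 0 255;0 0 0 -0.3 0 0 255;0 0 0 -0.3 0 0 255;0 0 0 -0.3 0 0 255;0 0 0 -0.3 0 0 255;0 0 0 -0.3 0 0 255;0 0 0 -0.2 0 0 255;0 0 0 0 0 0 255;0 0 0 0 0 0 255")

```text
time_s: 9.05
position: [0.5588, 0.0262, 0.1725]
tool_rot: [[-0.131, 0.991, 0.0], [0.991, 0.131, 0.002], [0.002, 0.0, -1.0]]
ft_force: [-0.7, 6.0, -0.4]
grip_width: 0.0251
gripper_force: 29.9
```

```bash
cat > st.py <<'E'
from h import *
s=env.observe(); p=s["position"][:2]*1000-[560.2,15.1]
print(s["time_s"],"TCP stapler x,y",p@[.1305,-.9914],p@[.9914,.1305],"z",s["position"][2],"F",s["ft_force"].round(2),"Fx_st",s["ft_force"][:2]@[.1305,-.9914],s["tool_rot"].round(4).tolist(),s["grip_width"],s["gripper_force"],s["wrist_torque"].round(3))
E
python3 st.py
```

```text
9.05 TCP stapler x,y -11.206274633113347 0.07948688428881168 z 0.1725080352684828 F [-0.74  6.02 -0.4 ] Fx_st -6.065230976779097 [[-0.1312, 0.9914, 0.0003], [0.9914, 0.1312, 0.0017], [0.0016, 0.0005, -1.0]] 0.025130276621737842 29.87295001745224 [0.898 0.075 0.001]
```

Call:
jog_arm(plan="0 0 0 -0.3 0 -0.1 255;0 0 0 -0.6 0 0 255;0 0 0 -0.7 0 0 255;0 0 0 -0.7 0 0 255;0 0 0 -0.7 0 0 255;0 0 0 -0.7 0 0 255;0 0 0 -0.6 0 0 255;0 0 0 -0.4 0 0 255;0 0 0 -0.3 0 0 255;0 0 0 0 0 0 255", grip_force=40)

```text
time_s: 9.88
position: [0.5654, -0.0234, 0.1731]
tool_rot: [[-0.131, 0.991, -0.0], [0.991, 0.131, 0.002], [0.002, 0.0, -1.0]]
ft_force: [0.4, 6.0, -1.6]
grip_width: 0.0248
gripper_force: 43.7
```

Call:
jog_arm(plan="0 0 0 -0.2 0 0 255;0 0 0 -0.1 0 0 255;0 0 0 0 0 0 255;0 0 0 0 0 0 255;0 0 0 0 0 0 255")

```text
time_s: 10.3
position: [0.5657, -0.0259, 0.1731]
tool_rot: [[-0.132, 0.991, -0.0], [0.991, 0.132, 0.002], [0.003, 0.0, -1.0]]
ft_force: [1.5, 6.6, -0.6]
grip_width: 0.0249
gripper_force: 43.7
```

```bash
cat > lk.py <<'E'
from h import *
a=imaging.get_image("wrist"); s=env.observe(); P=cloud(a)
R=s["tool_rot"]; Q=(P-s["position"])@R*1000
f=(Q[...,2]>12)&(Q[...,2]<16)&(abs(Q[...,1])<9); f[:100]=0;f[346:]=0
q=Q[f]; print("strip floor x range",np.percentile(q[:,0],[0,1,50,99,100]).round(1))
for u in (250,258):
  print([(r,*Q[r,u,[0,2]].round(1)) for r in range(110,162,3)])
E
python3 st.py; python3 lk.py
```

```text
10.3 TCP stapler x,y 41.38353801314207 0.08717286423360715 z 0.17306527500892413 F [ 1.51  6.57 -0.65] Fx_st -6.317613316980823 [[-0.1315, 0.9913, -0.0002], [0.9913, 0.1315, 0.0025], [0.0025, 0.0001, -1.0]] 0.024851497353967408 43.72324347496033 [ 1.136 -0.257  0.018]
strip floor x range [-45.  -44.    4.1  43.2  44. ]
[(110, np.float64(57.3), np.float64(61.2)), (113, np.float64(57.1), np.float64(36.9)), (116, np.float64(55.7), np.float64(35.8)), (119, np.float64(54.3), np.float64(34.6)), (122, np.float64(53.3), np.float64(28.8)), (125, np.float64(52.3), np.float64(23.7)), (128, np.float64(50.8), np.float64(24.1)), (131, np.float64(49.3), np.float64(25.0)), (134, np.float64(48.0), np.float64(24.0)), (137, np.float64(46.5), np.float64(23.8)), (140, np.float64(45.2), np.float64(22.7)), (143, np.float64(44.3), np.float64(19.2)), (146, np.float64(43.7), np.float64(13.8)), (149, np.float64(42.5), np.float64(13.0)), (152, np.float64(41.0), np.float64(13.4)), (155, np.float64(39.5), np.float64(14.0)), (158, np.float64(38.2), np.float64(13.4)), (161, np.float64(36.6), np.float64(14.3))]
[(110, np.float64(57.3), np.float64(62.3)), (113, np.float64(57.1), np.float64(36.4)), (116, np.float64(55.7), np.float64(35.7)), (119, np.float64(54.2), np.float64(34.9)), (122, np.float64(53.4), np.float64(27.4)), (125, np.float64(52.3), np.float64(23.7)), (128, np.float64(50.8), np.float64(24.3)), (131, np.float64(49.3), np.float64(25.0)), (134, np.float64(47.8), np.float64(25.2)), (137, np.float64(46.4), np.float64(24.6)), (140, np.float64(45.5), np.float64(20.7)), (143, np.float64(44.4), np.float64(18.5)), (146, np.float64(44.1), np.float64(11.2)), (149, np.float64(42.5), np.float64(13.1)), (152, np.float64(40.9), np.float64(13.8)), (155, np.float64(39.6), np.float64(13.6)), (158, np.float64(38.2), np.float64(13.3)), (161, np.float64(36.7), np.float64(13.9))]
```

Call:
jog_arm(plan="0 0 0 -0.15 0 0 255;0 0 0 -0.1 0 0 255;0 0 0 -0.1 0 0 255;0 0 0 0 0 0 255;0 0 0 0 0 0 255;0 0 0 0 0 0 255")

```text
time_s: 10.85
position: [0.5662, -0.0293, 0.1731]
tool_rot: [[-0.132, 0.991, -0.0], [0.991, 0.132, 0.003], [0.003, 0.0, -1.0]]
ft_force: [1.6, 6.4, -1.9]
grip_width: 0.0246
gripper_force: 43.7
```

```bash
python3 st.py
```

```text
10.85 TCP stapler x,y 44.821058772013444 0.10575031560113235 z 0.17307059272419195 F [ 1.56  6.41 -1.9 ] Fx_st -6.153251148901979 [[-0.1317, 0.9913, -0.0002], [0.9913, 0.1317, 0.0025], [0.0025, 0.0001, -1.0]] 0.02459926243456986 43.723851442337036 [ 1.196 -0.167  0.039]
```

Call:
jog_arm(plan="0 0 0 -0.06 0 0 255;0 0 0 0 0 0.1 255;0 0 0 0 0 0.1 255;0 0 0 0 0 0.1 255;0 0 0 0 0 0 255;0 0 0 0 0 0 255")

```text
time_s: 11.35
position: [0.5662, -0.03, 0.1705]
tool_rot: [[-0.132, 0.991, 0.0], [0.991, 0.132, 0.002], [0.002, 0.0, -1.0]]
ft_force: [-0.0, 5.8, 1.1]
grip_width: 0.0245
gripper_force: 44.1
```

```bash
python3 st.py
```

```text
11.35 TCP stapler x,y 45.51908315648195 0.07135232074405007 z 0.17051873344951318 F [-0.    5.81  1.11] Fx_st -5.761208348186879 [[-0.1315, 0.9913, 0.0001], [0.9913, 0.1315, 0.0021], [0.0021, 0.0004, -1.0]] 0.024460919260247457 44.13436710834503 [ 1.098  0.042 -0.062]
```

Call:
jog_arm(plan="0 0 0 0 0 0.1 255;0 0 0 0 0 0.1 255;0 0 0 0 0 0.1 255;0 0 0 0 0 0.1 255;0 0 0 0 0 0 255;0 0 0 0 0 0 255")

```text
time_s: 11.85
position: [0.5662, -0.03, 0.1666]
tool_rot: [[-0.132, 0.991, 0.0], [0.991, 0.132, 0.002], [0.002, 0.0, -1.0]]
ft_force: [-0.6, 6.1, 1.3]
grip_width: 0.0246
gripper_force: 44.1
```

```bash
python3 st.py; python3 lk.py
```

```text
11.85 TCP stapler x,y 45.517333250268486 0.040502151417174836 z 0.16655083788241626 F [-0.58  6.13  1.31] Fx_st -6.157648959841878 [[-0.1316, 0.9913, 0.0001], [0.9913, 0.1316, 0.002], [0.002, 0.0003, -1.0]] 0.024583512660294106 44.13757145404816 [ 1.026  0.094 -0.047]
strip floor x range [-45.  -44.    4.8  48.6  52.2]
[(110, np.float64(59.1), np.float64(28.8)), (113, np.float64(57.7), np.float64(28.4)), (116, np.float64(57.0), np.float64(17.9)), (119, np.float64(55.6), np.float64(18.6)), (122, np.float64(54.3), np.float64(17.8)), (125, np.float64(53.0), np.float64(17.4)), (128, np.float64(51.5), np.float64(17.9)), (131, np.float64(50.2), np.float64(17.8)), (134, np.float64(49.6), np.float64(11.0)), (137, np.float64(48.2), np.float64(11.5)), (140, np.float64(46.8), np.float64(12.2)), (143, np.float64(44.6), np.float64(17.5)), (146, np.float64(43.6), np.float64(14.7)), (149, np.float64(42.4), np.float64(13.9)), (152, np.float64(41.0), np.float64(13.9)), (155, np.float64(39.7), np.float64(13.3)), (158, np.float64(38.2), np.float64(13.9)), (161, np.float64(36.6), np.float64(14.5))]
[(110, np.float64(59.2), np.float64(27.8)), (113, np.float64(57.7), np.float64(28.4)), (116, np.float64(57.0), np.float64(18.3)), (119, np.float64(55.6), np.float64(17.7)), (122, np.float64(54.2), np.float64(18.6)), (125, np.float64(53.0), np.float64(17.0)), (128, np.float64(51.6), np.float64(17.6)), (131, np.float64(50.0), np.float64(19.1)), (134, np.float64(49.6), np.float64(11.3)), (137, np.float64(48.2), np.float64(11.5)), (140, np.float64(46.8), np.float64(11.5)), (143, np.float64(44.7), np.float64(17.1)), (146, np.float64(43.8), np.float64(13.8)), (149, np.float64(42.4), np.float64(13.9)), (152, np.float64(40.9), np.float64(14.0)), (155, np.float64(39.5), np.float64(14.5)), (158, np.float64(38.2), np.float64(13.9)), (161, np.float64(36.5), np.float64(15.1))]
```

Call:
jog_arm(plan="0 0 0 0 0 0.07 255;0 0 0 0 0 0.07 255;0 0 0 0 0 0.06 255;0 0 0 0.08 0 0 255;0 0 0 0.08 0 0 255;0 0 0 0 0 0 255;0 0 0 0 0 0 255")

```text
time_s: 12.48
position: [0.5661, -0.0288, 0.1653]
tool_rot: [[-0.131, 0.991, 0.001], [0.991, 0.131, 0.001], [0.001, 0.001, -1.0]]
ft_force: [-3.1, 5.0, 6.5]
grip_width: 0.0245
gripper_force: 44.6
```

```bash
python3 st.py
```

```text
12.4833 TCP stapler x,y 44.34469319912889 0.14181447348615617 z 0.1652742759410639 F [-3.06  4.98  6.5 ] Fx_st -5.3414642643911945 [[-0.1313, 0.9913, 0.0011], [0.9913, 0.1313, 0.001], [0.0009, 0.0012, -1.0]] 0.024506485908727116 44.62531864643097 [ 0.813  0.413 -0.085]
```

Call:
jog_arm(plan="0 0 0 0.05 0 0 255;0 0 0 0 0 0 200;0 0 0 0 0 0 120;0 0 0 0 0 0 60;0 0 0 0 0 0 0;0 0 0 0 0 0 0;0 0 0 0 0 -1 0;0 0 0 0 0 -3 0;0 0 0 0 0 -4 0;0 0 0 0 0 -4 0", grip_force=20)

```text
time_s: 13.32
position: [0.5655, -0.0288, 0.2862]
tool_rot: [[-0.131, 0.991, -0.001], [0.991, 0.131, 0.0], [0.0, -0.001, -1.0]]
ft_force: [0.7, 0.2, -0.3]
grip_width: 0.0855
gripper_force: 0.0
```

Call:
jog_arm(plan="0 0 0 -3 0 -1 0;0 0 0 -4 0 0 0;0 0 0 -4 0 0 0;0 0 0 -2 0 0 0;0 0 0 0 0 0 0;0 0 0 0 0 0 0;0 0 0 0 0 0 0")

```text
time_s: 13.9
position: [0.583, -0.157, 0.2948]
tool_rot: [[-0.132, 0.991, 0.0], [0.991, 0.132, 0.0], [0.0, 0.0, -1.0]]
ft_force: [-0.0, 0.3, -0.4]
grip_width: 0.0855
gripper_force: 0.0
```

```bash
python3 st.py; python3 - <<'E'
from h import *
a=imaging.get_image("wrist"); s=env.observe(); P=cloud(a); save(a,"g.png",s=1.5)
D=P[...,:2]*1000-[560.2,15.1]; X=D@[.1305,-.9914]; Y=D@[.9914,.1305]; Z=P[...,2]*1000
for y in (0,-12.5,12.5):
  print(y,[(int(x),np.median(Z[k]).round(1)) for x in range(-12,170,6) if (k:=(abs(X-x)<2.5)&(abs(Y-y)<1.2)&(Z>50)).sum()>2])
k=(Z>184)&(Z<200)&(abs(Y)<15)&(X>100)&(X<190); q=np.c_[X[k],Y[k]].astype(np.float32); print("tab",len(q), q.mean(0),q.min(0),q.max(0),cv2.minAreaRect(q),Z[k].mean())
k=(Z>175)&(Z<183)&(abs(Y)<26)&(X>85)&(X<200); print("cover",X[k].min(),np.percentile(X[k],[1,99]),np.percentile(Y[k],[1,99]),Z[k].mean())
k=(Z>168)&(Z<175)&(abs(Y)<11)&(X>60)&(X<115); print("fol",np.percentile(X[k],[0,2,98]) if k.any() else 0)
E
```

```text
13.9 TCP stapler x,y 173.60888282448715 0.13142928538246323 z 0.2947857241795516 F [-0.03  0.32 -0.37] Fx_st -0.3241502779517744 [[-0.1316, 0.9913, 0.0003], [0.9913, 0.1316, 0.0001], [0.0001, 0.0003, -1.0]] 0.08550507104468431 0.0 [ 0.003  0.036 -0.   ]
0 [(42, np.float64(151.5)), (48, np.float64(151.4)), (54, np.float64(151.3)), (60, np.float64(151.4)), (66, np.float64(151.2)), (72, np.float64(151.1)), (78, np.float64(151.0)), (84, np.float64(151.2)), (90, np.float64(171.3)), (96, np.float64(171.2)), (102, np.float64(171.7)), (108, np.float64(178.3)), (114, np.float64(177.9)), (120, np.float64(177.9)), (126, np.float64(178.3)), (132, np.float64(178.1)), (138, np.float64(178.2)), (144, np.float64(192.8)), (150, np.float64(194.2)), (156, np.float64(193.8)), (162, np.float64(375.6)), (168, np.float64(178.0))]
-12.5 [(48, np.float64(172.2)), (54, np.float64(172.4)), (60, np.float64(172.9)), (66, np.float64(171.6)), (72, np.float64(172.6)), (78, np.float64(172.3)), (84, np.float64(172.5)), (90, np.float64(169.7)), (96, np.float64(170.2)), (102, np.float64(171.5)), (108, np.float64(178.4)
[... 454 characters left out ...]
oat64(170.7)), (96, np.float64(171.3)), (102, np.float64(171.7)), (108, np.float64(178.1)), (114, np.float64(178.2)), (120, np.float64(178.0)), (126, np.float64(178.4)), (132, np.float64(178.4)), (138, np.float64(177.9)), (144, np.float64(178.0)), (150, np.float64(178.1)), (156, np.float64(387.8)), (162, np.float64(374.9)), (168, np.float64(178.2))]
tab 511 [149.43196     0.2620492] [143.12025   -8.523717] [157.15497    9.073262] ((150.15557861328125, 0.23464298248291016), (17.598085403442383, 14.01898193359375), 89.58973693847656) 193.5140941391304
cover 103.58685088391296 [104.2919374  196.13448656] [-21.28472858  21.75711737] 178.13905576049376
fol [ 87.90675495  88.00163756 102.84916318]
```

View pics/g.png

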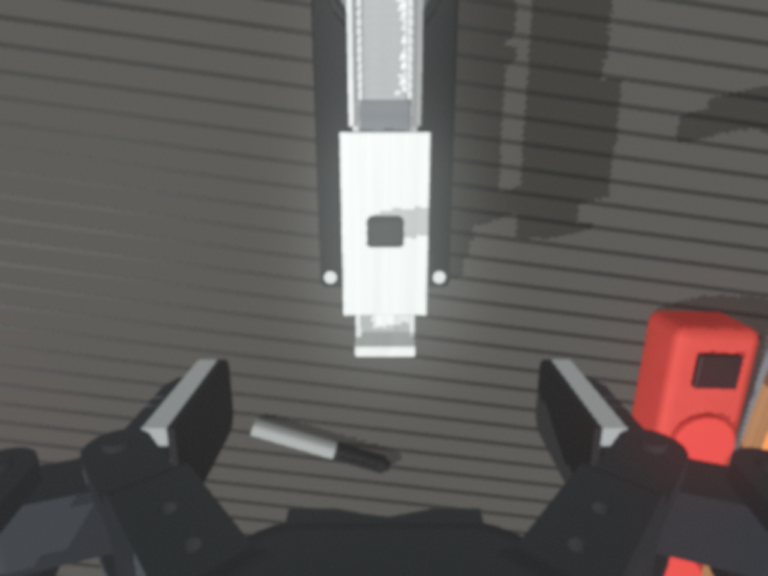

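The strip lies flat, with its inner floor level at z ≈ 151 mm. The follower front is at x = 88 mm at (385,112), so the strip is seated. The cover tab is at (385,231), which is x = 150 mm.

Call:
jog_arm(plan="0 0 0 2.35 0 0 0;0 0 0 0 0 3 0;0 0 0 0 0 4 0;0 0 0 0 0 3 0;0 0 0 0 0 1.1 0;0 0 0 0 0 0 100;0 0 0 0 0 0 180;0 0 0 0 0 0 255;0 0 0 0 0 0 255;0 0 0 0 0 0 255", grip_force=60)

```text
time_s: 14.78
position: [0.5804, -0.1344, 0.1846]
tool_rot: [[-0.131, 0.991, 0.002], [0.991, 0.132, -0.001], [-0.001, 0.002, -1.0]]
ft_force: [-0.1, 0.1, 0.8]
grip_width: 0.0252
gripper_force: 0.0
```

Call:
jog_arm(plan="0 0 0 0 0 0 255;0 0 0 0 0 0 255;0 0 0 0 0 0 255")

```text
time_s: 15.03
position: [0.5804, -0.1345, 0.1845]
tool_rot: [[-0.131, 0.991, 0.002], [0.991, 0.131, -0.001], [-0.001, 0.002, -1.0]]
ft_force: [-0.6, 0.5, 5.7]
grip_width: 0.0159
gripper_force: 59.4
```

```bash
python3 st.py
```

```text
15.0333 TCP stapler x,y 150.91720938269125 0.49093420528723186 z 0.18453261925713113 F [-0.61  0.51  5.65] Fx_st -0.5867593611652961 [[-0.1313, 0.9913, 0.0021], [0.9913, 0.1313, -0.0008], [-0.0011, 0.002, -1.0]] 0.015939557973635013 59.42205369472504 [0.164 0.018 0.02 ]
```

Call:
jog_arm(plan="0 0 0 0.5 0 0 255;0 0 0 1 0 0 255;0 0 0 1.2 0 0 255;0 0 0 1.2 0 0 255;0 0 0 1.2 0 0 255;0 0 0 1.2 0 0 255;0 0 0 1.2 0 0 255;0 0 0 1 0 0 255;0 0 0 0.5 0 0 255;0 0 0 0 0 0 255")

```text
time_s: 15.87
position: [0.5684, -0.0443, 0.1845]
tool_rot: [[-0.132, 0.991, 0.002], [0.991, 0.132, -0.0], [-0.001, 0.002, -1.0]]
ft_force: [-1.7, 0.4, 7.0]
grip_width: 0.0163
gripper_force: 59.5
```

```bash
python3 st.py
```

```text
15.8667 TCP stapler x,y 59.90799760586294 0.3377598810350353 z 0.18452726288511878 F [-1.71  0.45  6.99] Fx_st -0.6658354681748575 [[-0.1322, 0.9912, 0.0019], [0.9912, 0.1322, -0.0003], [-0.0006, 0.0019, -1.0]] 0.0162641719211595 59.49735939502716 [ 0.263  0.169 -0.02 ]
```

Call:
jog_arm(plan="0 0 0 0.4 0 0 255;0 0 0 0.3 0 0 255;0 0 0 0.2 0 0 255;0 0 0 0.2 0 0 255;0 0 0 0.15 0 0 255;0 0 0 0.1 0 0 255;0 0 0 0.1 0 0 255;0 0 0 0 0 0 255;0 0 0 0 0 0 255")

```text
time_s: 16.62
position: [0.5666, -0.0304, 0.1845]
tool_rot: [[-0.131, 0.991, 0.002], [0.991, 0.131, 0.001], [0.0, 0.002, -1.0]]
ft_force: [-0.7, 4.9, 6.5]
grip_width: 0.016
gripper_force: 59.6
```

```bash
python3 st.py
```

```text
16.6167 TCP stapler x,y 45.94562532815918 0.38957118625142506 z 0.18445791046731966 F [-0.7   4.88  6.54] Fx_st -4.9272178838858345 [[-0.1313, 0.9913, 0.0019], [0.9913, 0.1313, 0.0007], [0.0005, 0.002, -1.0]] 0.01597772889941361 59.5501971244812 [0.686 0.227 0.089]
```

Call:
jog_arm(plan="0 0 0 0.1 0 0 255;0 0 0 0.1 0 0 255;0 0 0 0 0 0 255;0 0 0 0 0 0 255")

```text
time_s: 16.95
position: [0.5665, -0.0298, 0.1845]
tool_rot: [[-0.131, 0.991, 0.002], [0.991, 0.131, -0.002], [-0.003, 0.002, -1.0]]
ft_force: [-1.0, -4.8, 6.2]
grip_width: 0.0161
gripper_force: 59.5
```

```bash
python3 st.py
```

```text
16.95 TCP stapler x,y 45.334431512561046 0.3780614419716475 z 0.18452720408661843 F [-1.01 -4.75  6.21] Fx_st 4.578493141639577 [[-0.1309, 0.9914, 0.0023], [0.9914, 0.1309, -0.0024], [-0.0026, 0.002, -1.0]] 0.016073430801975583 59.45266306400299 [-0.67   0.157  0.041]
```

Call:
jog_arm(plan="0 0 0 0.05 0 0 255;0 0 0 0.05 0 0 255;0 0 0 0 0 0 255;0 0 0 0 0 0 255")

```text
time_s: 17.28
position: [0.5665, -0.0297, 0.1846]
tool_rot: [[-0.131, 0.991, 0.003], [0.991, 0.131, -0.004], [-0.004, 0.002, -1.0]]
ft_force: [-0.9, -8.7, 6.3]
grip_width: 0.0159
gripper_force: 59.4
```

```bash
python3 st.py
```

```text
17.2833 TCP stapler x,y 45.23011368130957 0.3998465899514736 z 0.1846313365057642 F [-0.94 -8.72  6.26] Fx_st 8.521361214386246 [[-0.1305, 0.9914, 0.0027], [0.9914, 0.1305, -0.004], [-0.0043, 0.0021, -1.0]] 0.015865979438564312 59.445900321006775 [-1.304  0.116  0.085]
```

Commanding 1 mm moved the cover only 0.1 mm, so it is against its stop. Now I'll release, retreat and check.

Call:
jog_arm(plan="0 0 0 -0.1 0 0 255;0 0 0 0 0 0 200;0 0 0 0 0 0 120;0 0 0 0 0 0 40;0 0 0 0 0 0 0;0 0 0 0 0 0 0;0 0 0 0 0 -1.5 0;0 0 0 0 0 -4 0;0 0 0 0 0 -4 0;0 0 0 0 0 -3 0")

```text
time_s: 18.12
position: [0.566, -0.0286, 0.3115]
tool_rot: [[-0.132, 0.991, 0.002], [0.991, 0.132, -0.001], [-0.001, 0.002, -1.0]]
ft_force: [0.1, 0.2, -0.5]
grip_width: 0.0852
gripper_force: 0.0
```

Call:
jog_arm(plan="0 0 0 -3 0 -1 0;0 0 0 -4 0 0 0;0 0 0 -4 0 0 0;0 0 0 0 0 0 0;0 0 0 0 0 0 0;0 0 0 0 0 0 0")

```text
time_s: 18.62
position: [0.5804, -0.1376, 0.3181]
tool_rot: [[-0.131, 0.991, -0.0], [0.991, 0.131, 0.001], [0.001, -0.0, -1.0]]
ft_force: [0.4, -0.2, 0.3]
grip_width: 0.0854
gripper_force: 0.0
```

```bash
python3 st.py; python3 - <<'E'
from h import *
a=imaging.get_image("wrist"); P=cloud(a); save(a,"h.png",s=1.5)
D=P[...,:2]*1000-[560.2,15.1]; X=D@[.1305,-.9914]; Y=D@[.9914,.1305]; Z=P[...,2]*1000
k=(Z>184)&(Z<200)&(abs(Y)<15)&(X>10)&(X<90); q=np.c_[X[k],Y[k]].astype(np.float32); print("tab",cv2.minAreaRect(q),Z[k].mean())
k=(Z>175)&(Z<183)&(abs(Y)<26)&(X>-30)&(X<150); print("cover",np.percentile(X[k],[1,99]),Z[k].mean(),Z[k].std())
E
```

```text
18.6167 TCP stapler x,y 154.00218439324524 0.0735041772881928 z 0.3181083213027154 F [ 0.38 -0.21  0.27] Fx_st 0.25929398508877893 [[-0.1311, 0.9914, -0.0004], [0.9914, 0.1311, 0.0005], [0.0006, -0.0004, -1.0]] 0.08540495660365822 0.0 [-0.054  0.009 -0.006]
tab ((45.140625, 0.004471778869628906), (13.594093322753906, 17.787532806396484), 0.23246265947818756) 193.5888312824417
cover [20.96176137 91.43776697] 178.0780237302364 0.7700184722343472
```

View pics/h.png

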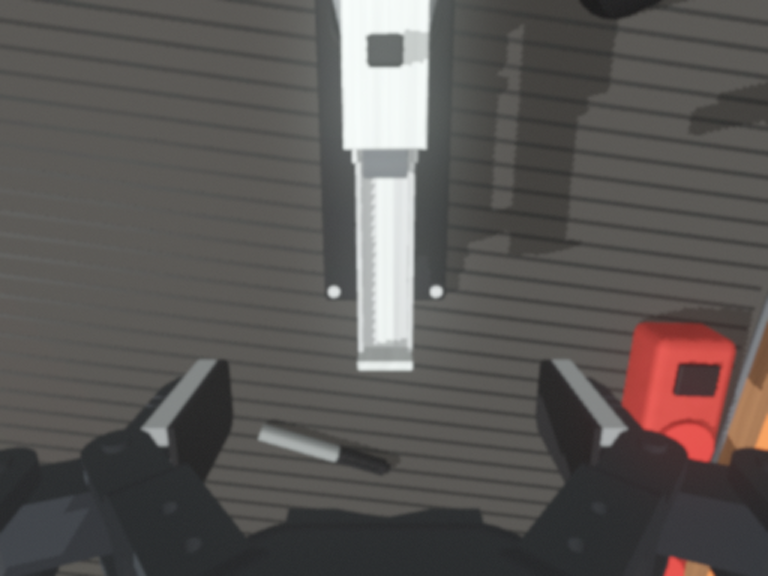

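The cover is fully shut: its tab at (385,50) is at x = 45.1 mm and its rear edge at (385,150) is at x ≈ 92 mm. The gripper is open and clear of everything.

```bash
python3 -c "
from h import *
print(job.close_job())"
```

```text
the job is handed in; nothing more can be done
None
```

The full-length strip is loaded points up and lies flat behind the nose lip, the cover is fully shut (tab at x = 45.1 mm), and the gripper has let go; I handed the job in at about 19 s of the 54 s allowed, but no verdict came back.

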